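# Unload the bearing stick-out gauge

### The arm

A 7-joint arm with a two-finger parallel gripper is mounted at the origin on a cart in front of the work surface, level with it; the furniture and walls round the work are solid. World frame = base frame: x ahead of the robot, y to its left, z up, the work surface at z = 0. Lengths are in m, angles in degrees, forces in N, time in s.
With the tool pointing down it reaches from about 0.425 to 0.875 m from the base axis. Payload 4.7 kg.
Tool frame: the origin (TCP) lies on the centre line of the jaws, within the pads' length; the fingertips stand 11 mm ahead of it and the grasp point (between the pads) lies 8 mm behind it; z points along the fingers, y is the direction in which the jaws open and shut (so a half turn about z gives the same grasp; the last joint's range is limited). The gripper opens to 87 mm and grips with 3 to 60 N. Pads are 19 mm wide; open, the fingers measure 117 mm over their backs; the gripper's body (75 mm by 190 mm) begins 51 mm behind the grasp point.
Start: joints at [-62.275, 18.392, -4.016, 83.108, 1.295, 78.541, -3.26], TCP at [0.294, 0.58, 0.234] pointing down, gripper open.
Joint ranges: [-163.93, 163.93], [-17.29, 119.83], [-79.2, 71.16], [3.27, 140.29], [-89.18, 269.18], [5.43, 117.66], [-154.24, 154.24]. Speed limits (degrees/s): [147.25, 147.25, 180, 180, 180, 180, 180].

### API

Orientations are given as [roll, pitch, yaw] about the fixed x, y, z axes, in that order (R = Rz(yaw) Ry(pitch) Rx(roll)).
In Python, from cell import env gives the robot as it stands.
- The arm moves only by the tool servo_tool, never from a script. Its argument "moves" is text: rows parted by semicolons, each of 7 numbers parted by spaces: the shift along the tool's x, y, z as a fraction of full scale, then the turn, a rotation vector about the tool's x, y, z as a fraction of full scale, then the gripper's target within -1 to 1 (shut at 1, half-way at 0, fully open at -1). A call has 1 to 20 rows; each row shifts and turns the pose as measured when the row begins, along the tool's axes as they then stand; what a row does not reach is not made up. Full scale, the value 1, is 1000 mm for a shift and 0.5 rad for a turn. A row lasts 1/12 s, in which the tool goes at most 41.7 mm and 7.16 degrees, less where a joint would pass 70% of its speed; a pose out of reach is approached as far as the arm can. A call with a number of a shift or a turn outside -1 to 1 is refused whole. A call with a gripper value outside its range is refused whole. The fingers move at their own pace and stop on an object; "squeeze" is the grip in N (left out, the last holds). Time passes only in rows, so rows that do not move let the fingers close. It gives the time, the measured TCP pose, the force and the opening at its end, in the units of the state.
- env.get_obs(): the state, without advancing time (a new reading comes with each control period).
- env.read_camera(name): name is "scene" or "top"; returns a dict with "img" (420x560x3 uint8, red, green, blue), "range_z" (420x560 float32, m along the optical axis (not along the pixel's ray), 0 where there is no reading), "mtx" (3x3 intrinsics, pixels), "k1" (the pictures are not rectified: a ray, as slopes to the right and down, at radius r is drawn at 1 + k1 r^2 times it, then the intrinsics apply), "T" (4x4, takes a point from camera to world coordinates). Camera axes: x right, y up, looking along -z (the intrinsics and any distortion apply to the point x, -y, -z); pixel columns grow to the right and rows downward; lengths in m; the calibration is good to about 2 mm. A picture is of the moment at which its call begins.
- env.sign_off(): hands the job in, once; it reports no verdict.
The state is a dict: "time_s": time; "qpos": joint angles; "joint_velocities": joint speeds; "effort": joint torques, N m; "tool_pos": TCP position; "tool_rot": TCP orientation; "force": force on the tool from outside, world axes, zero at the start; "wrist_torque": the same for the moment, N m; "grip_width": finger opening in m.
Only numpy, scipy, OpenCV 4.12 (cv2) and the standard library are available. Lean on these libraries where they do the work, as an engineer would, in place of code of your own. Each camera call takes 0.05 s, during which the arm holds its last target.

### The job

The bearing in the gauge has been measured; unload it by pushing only, without taking anything between the fingers. Push the counterweighted loading arm up by its crossbar, past its balance point, so that it stays parked in the raised position by itself; only then push the bearing with the fingertips along between the two guide strips until it rests fully against the end stop, keeping it flat on the plate and never lifting it. Leave the things standing around where they are.

Things in the scene. Friction and masses are not known exactly. Their poses are not given: they have to be found in the camera images.
- gauge_stand: Fixed gauge stand: grey base, steel plate 300 mm (y) by 235 mm (x), plate top 15 mm above the bench. Origin on the bench under the plate; x points away from the robot to the yoke, y left along the guides, z up. Two dark guide strips, 8 mm high, leave a 91 mm channel along y, centred on x = -30 mm; plate from y = -145 mm (open end) to the end stop's face at y = +121 mm (stop 20 mm high).
- load_arm (a joint): Loading arm angle, rad: 0 = down, brass pad on the bearing; grows as the crossbar goes up and back, away from the robot, about the stand's y axis. Balance point near 0.9: below it the arm falls back on the bearing, beyond it the counterweight carries it on to rest at 2.0 (leaning back). Damped hinge (0.2 N m s/rad); pushed level at the crossbar it needs 5 to 7 N at first.
- handle (a point): Centre of the black crossbar on the front end of the blue loading arm: round, 18 mm thick, 128 mm long along the stand's y; the arm, 14 mm wide, meets it in the middle from below. Down, it lies 200 mm in front of the pivot and 80 mm above it, 180 mm over the bench, free in front and below; the dial gauge (51 mm across) stands on the arm about 95 mm behind it, its top 12 mm higher. Turns with the arm.
- pivot (a point): Pivot axis of the loading arm, in the middle of the grey yoke (70 mm wide), 100 mm over the bench, at x = 115, y = -50 mm of the stand; fixed to the stand, with its axes.
- bearing: Loose bearing, a grey ring 88 mm across, 22 mm high, bore about 45 mm, about 0.45 kg. Origin at the centre of its underside, on the plate, 15 mm over the bench; its yaw means nothing. It lies between the guides under the pad, about 127 mm short of its place at the stop; plate and guides are smooth and oiled, sliding it takes 1 to 3 N.
- end_place (a point): Where the bearing's origin is when it lies flat against the end stop; fixed to the stand, with its axes (y points into the stop).
- grease_pot: Bystander, loose: grease pot with green lid, 63 mm across, 54 mm high; origin under its centre.
- cap_screw: Bystander, loose: black cap screw lying on the bench, 44 mm long, 15 mm thick; origin under its centre.
- dowel: Bystander, loose: bright steel dowel pin standing on end, 21 mm across, 42 mm high; origin under its centre.
- marker: Bystander, loose: paint marker lying on the bench, 123 mm long, 12 mm thick; origin under its centre.
Not all that is in view belongs to the job. What is shaped like the bearing but orange or yellow is not meant.

How it is judged:
By the outcome, as a careful person would: the job done as asked, in the order asked, and still so for the second after the job is handed in, with the robot touching nothing.
It also fails if it takes over 48 s, if anything falls off the work surface, if the arm or the gripper's body presses on something with over 40 N, if the wrist force passes 120 N, or if a joint passes its speed limit or range.

## Working session

There is one attempt and no reset: what is moved stays moved. The work goes in short steps, Python scripts to look and compute and a tool call to move; the robot and the scene stay as the last step left them, time stands still between calls to the robot, and variables do not carry over. Pictures are saved under pics/ and viewed, and the job is handed in when it is done.

Besides the shell and the picture viewer there is one more tool, called as a command line: name --argument value ..., lists and objects as JSON in quotes. servo_tool: Moves the arm, as the interface text tells. Its arguments: {"type":"object","properties":{"moves":{"type":"string"},"squeeze":{"type":"number"}},"required":["moves"]}

```bash
ls; mkdir -p pics
cat > h.py <<'E'
import numpy as np,cv2
from cell import env
def cam(n):
    return env.read_camera(n)
def pts(c):
    h,w=c['range_z'].shape
    u,v=np.meshgrid(np.arange(w),np.arange(h))
    K=c['mtx'];D=np.array([c['k1'],0,0,0,0.])
    p=np.stack([u.ravel(),v.ravel()],1).astype(np.float64).reshape(-1,1,2)
    s=cv2.undistortPoints(p,K,D).reshape(h,w,2)
    z=c['range_z'].astype(float)
    P=np.stack([s[...,0]*z,-s[...,1]*z,-z],-1)
    W=P@c['T'][:3,:3].T+c['T'][:3,3]
    W[z<=0]=np.nan
    return W
def save(c,n): cv2.imwrite('pics/'+n,c['img'][...,::-1])
E
python3 - <<'E'
from h import *
for n in ('scene','top'):
    c=cam(n);save(c,n+'0.png');np.save(n+'0.npy',pts(c));print(n,c['T'].round(3).tolist(),c['mtx'].tolist(),c['k1'])
o=env.get_obs();print({k:np.round(v,3).tolist() for k,v in o.items()})
E
```

```text
pics
scene [[0.904, 0.29, -0.314, 0.143], [-0.428, 0.614, -0.663, -0.795], [0.001, 0.734, 0.679, 1.004], [0.0, 0.0, 0.0, 1.0]] [[457.3235507600898, 0.0, 276.7983450321673], [0.0, 457.3235507600898, 205.2588812615325], [0.0, 0.0, 1.0]] 0.009233488685449744
top [[-0.009, 0.988, -0.155, 0.379], [-1.0, -0.007, 0.011, 0.053], [0.01, 0.155, 0.988, 1.348], [0.0, 0.0, 0.0, 1.0]] [[438.3538114205508, 0.0, 282.49864618342707], [0.0, 438.3538114205508, 210.1230234327612], [0.0, 0.0, 1.0]] -0.11894306855228756
{'time_s': 0.1, 'qpos': [-62.275, 18.434, -4.016, 83.167, 1.295, 78.542, -3.261], 'joint_velocities': [0.047, -0.148, 0.028, -0.119, 0.031, -0.031, 0.037], 'effort': [0.0, -49.257, -0.405, -31.34, -0.064, 0.039, 0.0], 'tool_pos': [0.294, 0.579, 0.233], 'tool_rot': [-179.903, 0.006, 153.084], 'force': [0.221, 0.301, 0.02], 'wrist_torque': [-0.057, 0.008, 0.055], 'grip_width': 0.087}
```

View pics/scene0.png

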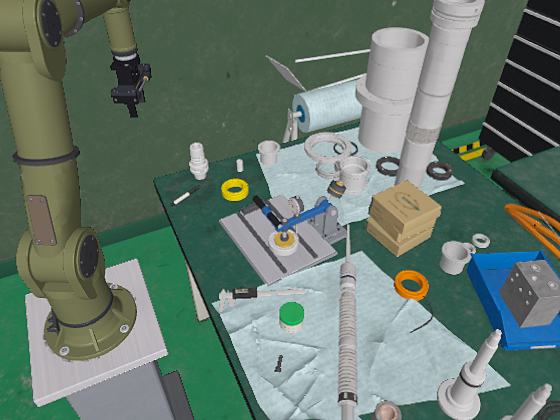

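View pics/top0.png

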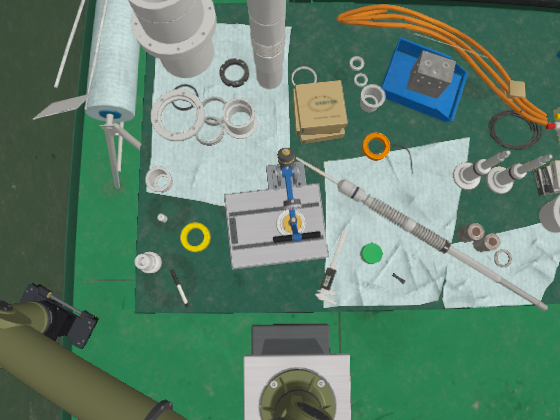

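Run:
```python
import cv2,numpy as np
a=cv2.imread('pics/top0.png')[140:280,215:340];cv2.imwrite('pics/ct.png',cv2.resize(a,None,fx=4.2,fy=4.2,interpolation=2))
a=cv2.imread('pics/scene0.png')[170:290,210:360];cv2.imwrite('pics/cs.png',cv2.resize(a,None,fx=5,fy=5,interpolation=2))
```

```text
(no output)
```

View pics/ct.png

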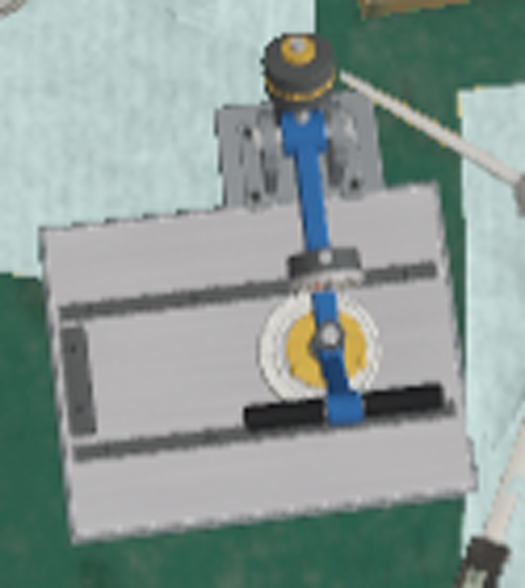

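View pics/cs.png

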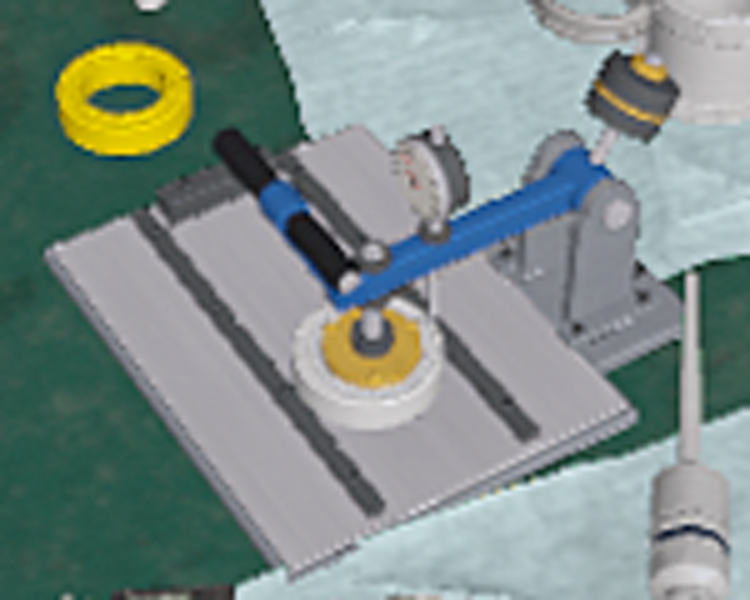

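The bearing meant is the grey ring under the brass pad, at top (292,222). The yellow ring at (195,237) and the orange one at (376,147) are decoys. Now I measure the stand pose.

Run:
```python
from h import *
c=cam('top');W=np.load('top0.npy')
def ray(c,px,z):
    s=cv2.undistortPoints(np.array(px,float).reshape(-1,1,2),c['mtx'],np.array([c['k1'],0,0,0,0.])).reshape(-1,2)
    d=np.c_[s[:,0],-s[:,1],-np.ones(len(s))]@c['T'][:3,:3].T;o=c['T'][:3,3]
    return o+d*((z-o[2])/d[:,2])[:,None]
cp=np.array([[40,228],[437,184],[472,490],[75,540]])/4.2+[215,140]
P=ray(c,cp,0.015);print('corners',P.round(4).tolist())
for i in range(4):print(np.linalg.norm(P[i]-P[(i+1)%4]).round(4))
# dark strips/crossbar
img=c['img'].astype(int)
Z=W[...,2]
sub=np.zeros(Z.shape,bool);sub[140:280,215:340]=1
print('plate z',np.nanmedian(Z[200:260,240:275]))
bar=sub&(img.max(2)<50)&(Z>0.12)
p=W[bar];print('bar',bar.sum(),p.mean(0).round(4),p.min(0).round(3),p.max(0).round(3))
r=cv2.fitLine(p[:,:2].astype(np.float32),2,0,.01,.01).ravel();print('bar dir',np.degrees(np.arctan2(r[1],r[0])))
ring=sub&(Z>0.030)&(Z<0.045)&(img.min(2)>150)
p=W[ring];print('ring',ring.sum(),p.mean(0).round(4),p.min(0).round(3),p.max(0).round(3))
for n in ('scene',):
    c=cam(n);W=np.load('scene0.npy');Z=W[...,2];img=c['img'].astype(int)
    m=np.zeros(Z.shape,bool);m[170:290,210:360]=1
    ring=m&(Z>0.030)&(Z<0.045)&(img.min(2)>150)&(np.hypot(W[...,0]-p.mean(0)[0],W[...,1]-p.mean(0)[1])<.07)
    q=W[ring];print('ring s',ring.sum(),q.mean(0).round(4),q.min(0).round(3),q.max(0).round(3))
    bar=m&(img.max(2)<50)&(Z>0.12);q=W[bar];print('bar s',bar.sum(),q.mean(0).round(4),q.min(0).round(3),q.max(0).round(3))
```

```text
corners [[0.6391, 0.2172, 0.015], [0.6702, -0.0765, 0.015], [0.4439, -0.097, 0.015], [0.4104, 0.1897, 0.015]]
0.2954
0.2272
0.2887
0.2303
plate z 0.014741010539751298
bar 203 [0.4896 0.0043 0.1854] [ 0.476 -0.057  0.179] [0.502 0.066 0.194]
bar dir -83.59408
ring 248 [0.5649 0.0088 0.0346] [ 0.468 -0.127  0.03 ] [0.746 0.17  0.045]
ring s 256 [0.5374 0.0018 0.0351] [ 0.501 -0.034  0.03 ] [0.587 0.052 0.042]
bar s 173 [4.939e-01 1.000e-04 1.847e-01] [ 0.474 -0.063  0.158] [0.707 0.063 0.191]
```

servo_tool --moves "0 0 0 0 0 -0.2 1;0 0 0 0 0 -0.2 1;0 0 0 0 0 -0.2 1;0 0 0 0 0 -0.2 1;0 0 0 0 0 -0.2 1;0 0 0 0 0 -0.17 1;0 0 0 0 0 0 1" --squeeze 20

```text
time_s: 0.78
tool_pos: [0.2935, 0.5782, 0.2304]
tool_rot: [-179.7, -0.2, -171.8]
force: [0.1, -0.1, -0.1]
grip_width: 0.0479
```

servo_tool --moves "-0.005 -0.03 0 0 0 0.06 1;-0.005 -0.035 0 0 0 0 1;-0.005 -0.035 0 0 0 0 1;-0.005 -0.035 0 0 0 0 1;-0.005 -0.035 0 0 0 0 1;-0.005 -0.035 0 0 0 0 1;-0.005 -0.035 0 0 0 0 1;-0.005 -0.035 0 0 0 0 1;-0.005 -0.035 0 0 0 0 1;-0.005 -0.035 0 0 0 0 1;-0.005 -0.035 0 0 0 0 1;-0.005 -0.035 0 0 0 0 1;0 0 0 0 0 0 1;0 0 0 0 0 0 1"

```text
time_s: 1.95
tool_pos: [0.3959, 0.1535, 0.2276]
tool_rot: [180.0, -0.4, -175.6]
force: [-0.8, 0.8, -0.3]
grip_width: -0.0001
```

servo_tool --moves "-0.01 -0.03 0 0 0 -0.07 1;-0.01 -0.03 0 0 0 0 1;-0.008 -0.03 0 0 0 0 1;-0.004 -0.03 0 0 0 0 1;0 0 0 0 0 0 1;0 0 0 0 0 0 1"

```text
time_s: 2.45
tool_pos: [0.4418, 0.0379, 0.2277]
tool_rot: [179.9, -0.2, -173.7]
force: [-0.2, -0.5, 1.1]
grip_width: 0.0006
```

Run:
```python
from h import *
for n in ('scene','top'):
    c=cam(n)
    r=(slice(110,290),slice(150,360)) if n=='scene' else (slice(140,340),slice(200,400))
    cv2.imwrite('pics/%s1.png'%n,cv2.resize(c['img'][r][...,::-1],None,fx=3,fy=3))
```

```text
(no output)
```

View pics/scene1.png

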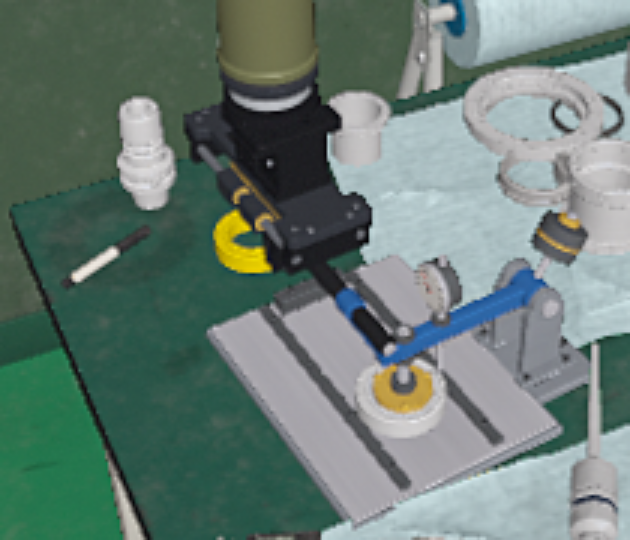

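View pics/top1.png

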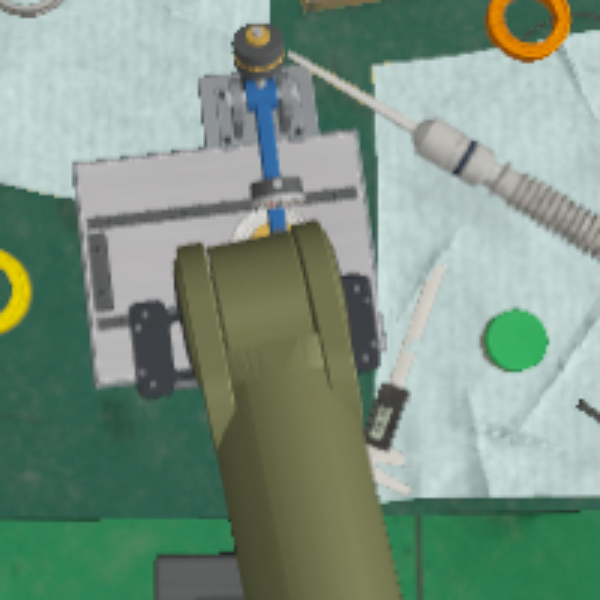

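servo_tool --moves "0 0 0.02 0 0 0 1;0 0 0.02 0 0 0 1;0 0 0.014 0 0 0 1;0 0 0 0 0 0 1;0 0 0 0 0 0 1"

```text
time_s: 2.97
tool_pos: [0.441, 0.0469, 0.1729]
tool_rot: [179.8, -0.1, -172.9]
force: [0.1, -0.2, 0.5]
grip_width: 0.0005
```

servo_tool --moves "0 -0.012 0 0 0 -0.02 1;0 0 0 0 0 0 1;-0.01 0 0 0 0 0 1;-0.006 0 0 0 0 0 1;0 0 0 0 0 0 1"

```text
time_s: 3.38
tool_pos: [0.461, 0.0426, 0.1763]
tool_rot: [179.7, 0.2, -172.0]
force: [0.0, -0.6, 1.0]
grip_width: 0.0005
```

servo_tool --moves "-0.006 -0.004 0 0 0 0.06 1;-0.006 0 0 0 0 0 1;-0.006 0 -0.006 0 0 0 1;-0.006 0 -0.008 0 0 0 1;-0.005 0 -0.01 0 0 0 1"

```text
time_s: 3.8
tool_pos: [0.4738, 0.0417, 0.1944]
tool_rot: [179.6, -2.7, -174.1]
force: [-2.2, 0.8, -1.0]
grip_width: 0.0006
```

Run:
```python
from h import *
for n in ('scene',):
    c=cam(n)
    r=(slice(110,290),slice(150,360))
    cv2.imwrite('pics/%s2.png'%n,cv2.resize(c['img'][r][...,::-1],None,fx=3,fy=3))
```

```text
(no output)
```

View pics/scene2.png

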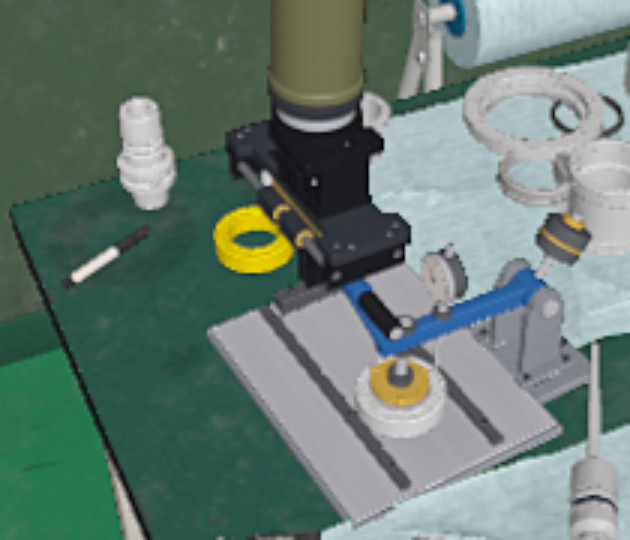

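servo_tool --moves "-0.012 -0.002 0 0 0 0 1;-0.012 -0.002 0 0 0 0 1;-0.012 -0.002 0 0 0 0 1"

```text
time_s: 4.1
tool_pos: [0.4719, 0.0414, 0.1893]
tool_rot: [178.9, -8.2, -174.0]
force: [-34.8, -0.4, 12.9]
grip_width: 0.0002
```

servo_tool --moves "0.004 0 0 0 0 0 1"

```text
time_s: 4.18
tool_pos: [0.4647, 0.0412, 0.1881]
tool_rot: [178.9, -8.8, -174.0]
force: [1.2, -0.0, 0.4]
grip_width: 0.0008
```

Run:
```python
from h import *
for n in ('scene',):
    c=cam(n)
    r=(slice(130,280),slice(200,350))
    cv2.imwrite('pics/%s3.png'%n,cv2.resize(c['img'][r][...,::-1],None,fx=4,fy=4))
    W=pts(c);img=c['img'].astype(int);Z=W[...,2]
    m=np.zeros(Z.shape,bool);m[200:235,260:300]=1
    bar=m&(img.max(2)<50)&(Z>0.12);q=W[bar];print(bar.sum(),q.mean(0),q.min(0),q.max(0))
o=env.get_obs();print({k:np.round(v,3).tolist() for k,v in o.items()})
```

```text
178 [ 0.48289723 -0.04358706  0.22310754] [ 0.44837269 -0.06276192  0.1785647 ] [0.51671639 0.01446026 0.28257054]
{'time_s': 4.233, 'qpos': [-28.185, 4.256, 21.917, 105.947, -2.728, 78.846, 90.422], 'joint_velocities': [0.133, -0.234, 0.516, -1.97, 0.799, -6.966, 0.135], 'effort': [-0.021, -29.546, 0.973, -31.771, -0.056, 0.504, 0.061], 'tool_pos': [0.465, 0.041, 0.188], 'tool_rot': [178.946, -8.729, -174.029], 'force': [-1.098, -0.433, -0.398], 'wrist_torque': [0.019, -0.12, 0.003], 'grip_width': 0.0}
```

View pics/scene3.png

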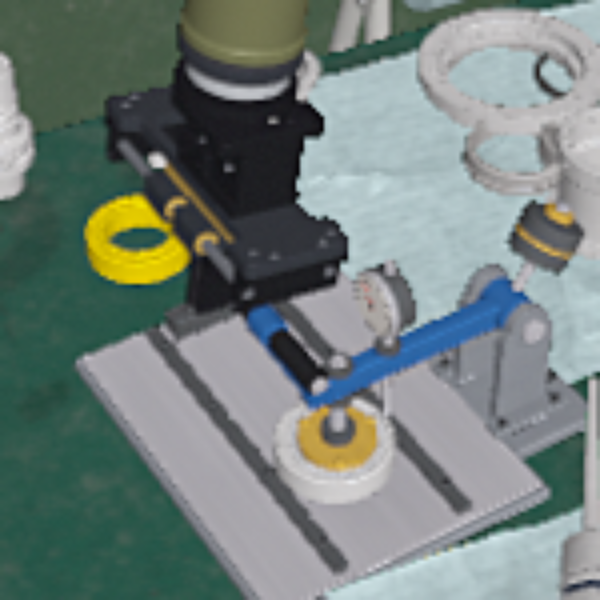

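servo_tool --moves "0.015 0 0 0 0 0 1;0.01 0 0 0 -0.2 0 1;0 0 0.005 0 -0.2 0 1;0 0 0.01 0 -0.2 0 1;0 0 0.01 0 -0.2 0 1;0 0 0 0 -0.2 0 1;0 0 0 0 0 0 1;0 0 0 0 0 0 1"

```text
time_s: 4.9
tool_pos: [0.4492, 0.0431, 0.1675]
tool_rot: [178.6, 17.5, -174.6]
force: [-0.2, 0.1, -0.4]
grip_width: 0.0006
```

servo_tool --moves "0 -0.007 0 0 -0.18 0 1;0 0 0 0 -0.18 0 1;0 0 0 0 0 0 1;0 0 0 0 0 0 1"

```text
time_s: 5.23
tool_pos: [0.4705, 0.0427, 0.1635]
tool_rot: [178.2, 23.3, -174.9]
force: [-0.4, -0.1, 0.4]
grip_width: 0.0004
```

Run:
```python
from h import *
for n in ('scene',):
    c=cam(n)
    r=(slice(130,280),slice(200,350))
    cv2.imwrite('pics/%s4.png'%n,cv2.resize(c['img'][r][...,::-1],None,fx=4,fy=4))
o=env.get_obs();print({k:np.round(v,3).tolist() for k,v in o.items()})
```

```text
{'time_s': 5.283, 'qpos': [2.944, -17.24, -9.213, 130.608, -5.836, 43.232, 92.507], 'joint_velocities': [-3.867, 0.216, 2.685, -0.199, 0.176, 0.765, 0.334], 'effort': [0.892, -14.479, -0.061, -31.33, -0.292, -2.016, 0.075], 'tool_pos': [0.47, 0.043, 0.163], 'tool_rot': [178.214, 23.269, -174.873], 'force': [0.166, -1.194, 0.301], 'wrist_torque': [-0.027, 0.551, 0.049], 'grip_width': 0.0}
```

View pics/scene4.png

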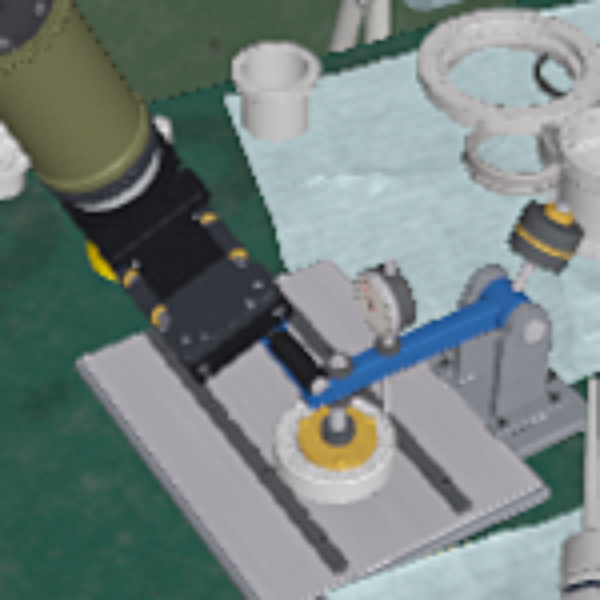

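servo_tool --moves "-0.008 -0.004 0 0 0 0 1;-0.008 -0.002 -0.004 0 0 0 1;-0.008 0 -0.004 0 0 0 1"

```text
time_s: 5.53
tool_pos: [0.479, 0.0393, 0.1729]
tool_rot: [178.0, 21.5, -174.7]
force: [-16.2, -4.2, 4.9]
grip_width: 0.0007
```

```bash
cat > look.py <<'E'
from h import *
import sys
k=sys.argv[1]
c=cam('scene')
r=(slice(130,280),slice(200,400))
cv2.imwrite('pics/%s.png'%k,cv2.resize(c['img'][r][...,::-1],None,fx=4,fy=4))
W=pts(c);Z=W[...,2];img=c['img'].astype(int)
# arm angle from blue arm pixels
m=(img[...,2]>130)&(img[...,0]<70)&(img[...,1]<120)
m[:,:200]=0;m[:,400:]=0;m[:130]=0;m[280:]=0
p=W[m];p=p[~np.isnan(p).any(1)]
O=np.array([.569,.063]);a=np.radians(6.35)
X=(p[:,:2]-O)@np.array([np.cos(a),np.sin(a)]);Y=(p[:,:2]-O)@np.array([-np.sin(a),np.cos(a)])
ok=np.abs(Y+.05)<.02
X=X[ok]-.115;Zp=p[ok,2]-.1
l=cv2.fitLine(np.c_[X,Zp].astype(np.float32),cv2.DIST_HUBER,0,.01,.01).ravel()
print('n',ok.sum(),'slope deg',np.degrees(np.arctan2(l[1],-l[0]))%180,'far',X[np.argmax(np.hypot(X,Zp))],Zp[np.argmax(np.hypot(X,Zp))])
o=env.get_obs();print(o['time_s'],np.round(o['qpos'],1),np.round(o['tool_pos'],4),np.round(o['tool_rot'],1),np.round(o['force'],1))
E
python3 look.py s5
```

```text
n 396 slope deg 0.5079651 far -0.19895060704430367 0.07608561082289453
5.5833 [  2.8 -15.3  -8.3 127.4  -5.6  46.2  93.2] [0.4803 0.0395 0.1742] [ 178.    21.6 -174.7] [-11.5  -1.7   5. ]
```

View pics/s5.png

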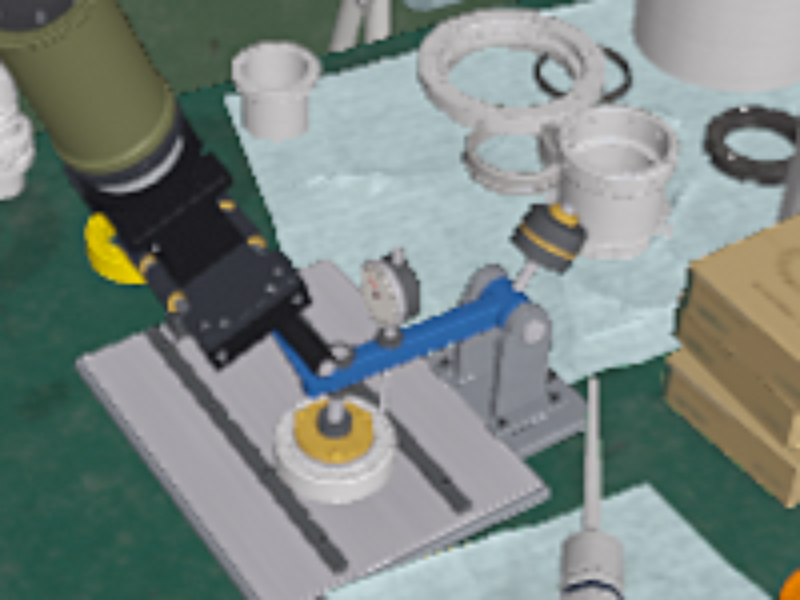

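servo_tool --moves "-0.011 0 -0.008 0 0 0 1;-0.011 0 -0.008 0 0 0 1;-0.011 0 -0.008 0 -0.02 0 1;-0.011 0 -0.008 0 -0.02 0 1"

```text
time_s: 5.92
tool_pos: [0.5023, 0.0421, 0.2142]
tool_rot: [178.0, 21.1, -174.4]
force: [-1.1, 0.2, -2.1]
grip_width: 0.0001
```

```bash
python3 look.py s6
```

```text
n 441 slope deg 18.032333 far -0.1769513693967344 0.1179446149779397
5.9667 [  3.  -13.9  -8.3 121.2  -5.3  51.1  93.1] [0.5051 0.0425 0.2175] [ 178.    21.5 -174.4] [-0.8  0.2  1.6]
```

View pics/s6.png

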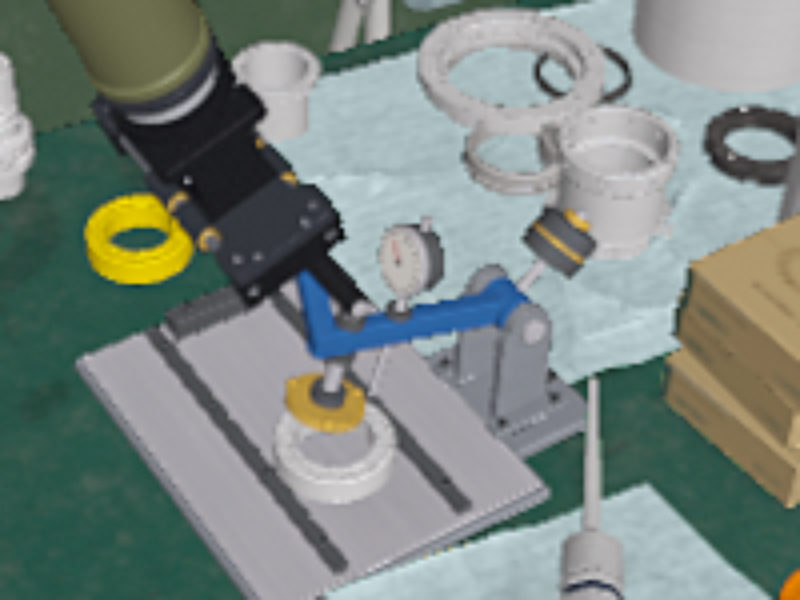

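servo_tool --moves "-0.015 -0.002 -0.008 0 0 0 1;-0.015 -0.001 -0.007 0 0 0 1;-0.016 0 -0.006 0 0 0 1;-0.016 0 -0.005 0 0 0 1;-0.016 0 -0.004 0 0 0 1"

```text
time_s: 6.38
tool_pos: [0.5657, 0.0483, 0.2741]
tool_rot: [177.8, 21.0, -174.1]
force: [-0.8, 0.8, -0.5]
grip_width: 0.0002
```

```bash
python3 look.py s7
```

```text
n 419 slope deg 43.893036 far -0.11422397700573572 0.18317694400473336
6.4333 [  3.   -7.3  -8.5 108.9  -4.   57.   92.2] [0.5693 0.0488 0.277 ] [ 177.8   21.4 -174.1] [4.  0.9 2.4]
```

View pics/s7.png

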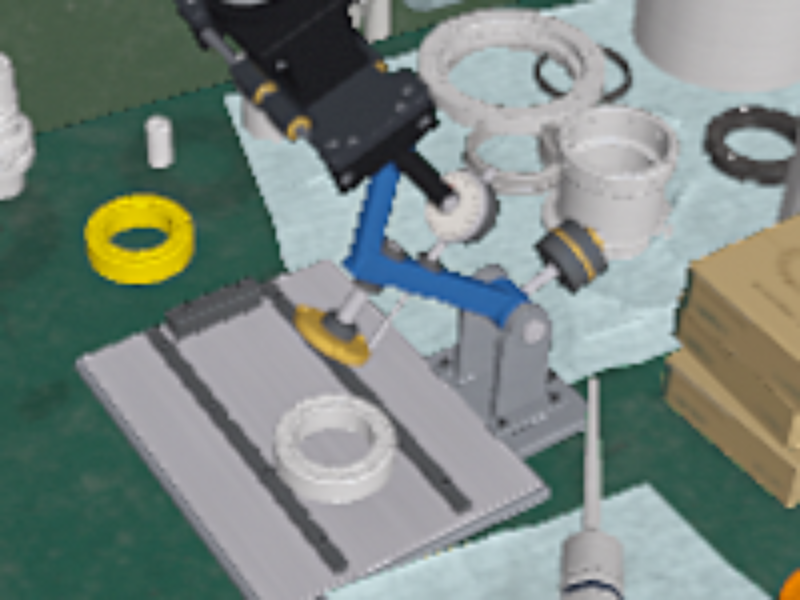

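servo_tool --moves "-0.017 -0.002 -0.003 0 0 0 1;-0.018 -0.002 -0.001 0 0 0 1;-0.018 -0.001 0 0 0 0 1;-0.018 0 0.001 0 0 0 1;-0.018 0 0.002 0 0 0 1"

```text
time_s: 6.85
tool_pos: [0.6531, 0.0554, 0.311]
tool_rot: [177.8, 21.3, -173.9]
force: [-0.7, 0.2, 0.2]
grip_width: 0.0004
```

```bash
python3 look.py s8
```

```text
n 461 slope deg 73.57525 far -0.01644062496654386 0.22700654508548943
6.9 [ 2.4  2.7 -8.7 95.4 -2.  60.4 91. ] [0.6563 0.056  0.312 ] [ 177.8   21.5 -173.9] [2.  0.8 2.5]
```

View pics/s8.png

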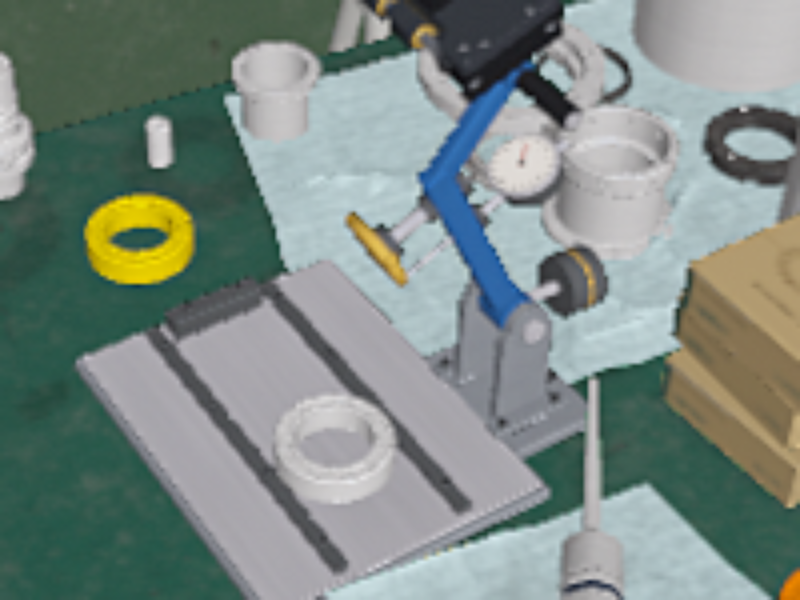

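servo_tool --moves "0.03 0 0 0 0 0 1;0.035 0 0 0 0.19 0 1;0.035 0 0 0 0.19 0 1;0 0 0 0 0.19 0 1;0 0 0 0 0.18 0 1;0 -0.03 0 0 0 0 1;0 -0.03 0 0 0 0 1;0 -0.03 0 0 0 0 1;0 0 0 0 0 0 1;0 0 0 0 0 0 1"

```text
time_s: 7.73
tool_pos: [0.5676, -0.0415, 0.269]
tool_rot: [178.1, -1.1, -172.5]
force: [0.5, 1.9, 0.5]
grip_width: 0.0003
```

```bash
python3 look.py s9
```

```text
n 539 slope deg 126.0264 far 0.1638234312176351 0.15483348738151223
7.7833 [ 7.2  9.  -5.1 90.6 -0.8 81.9 99.7] [ 0.5674 -0.0425  0.269 ] [ 178.1   -1.1 -172.5] [ 0.6 -1.3  0.3]
```

View pics/s9.png

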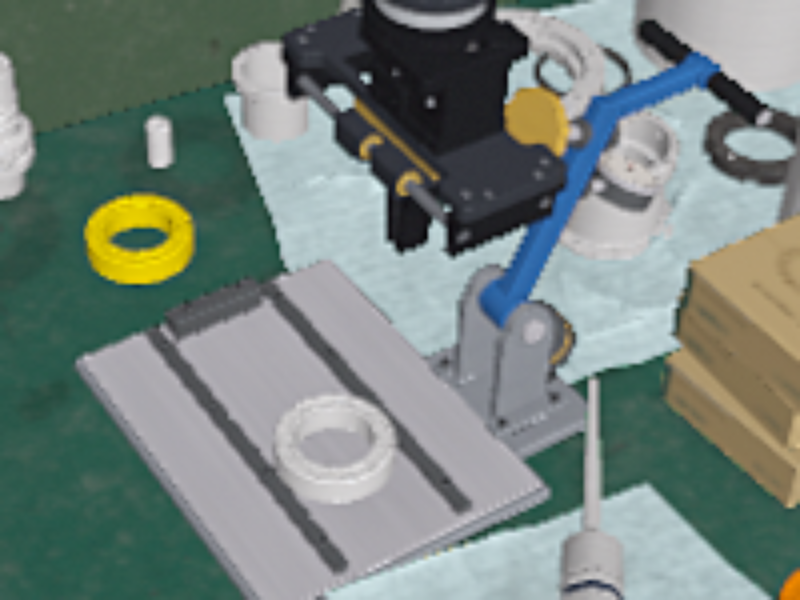

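```bash
cat > ring.py <<'E'
from h import *
O=np.array([.569,.063]);a=np.radians(6.35)
ex=np.array([np.cos(a),np.sin(a)]);ey=np.array([-ex[1],ex[0]])
c=cam('scene');W=pts(c);Z=W[...,2]
S=np.stack([(W[...,:2]-O)@ex,(W[...,:2]-O)@ey],-1)
# refine stand: guide strip tops z~.023 & dark; stop
img=c['img'].astype(int)
m=(Z>.0325)&(Z<.042)&(np.abs(S[...,0]+.03)<.06)&(S[...,1]>-.12)&(S[...,1]<.15)&(img.min(2)>140)
p=S[m].astype(np.float32)
(cx,cy),r=cv2.minEnclosingCircle(p);print('ring stand frame',m.sum(),round(cx,4),round(cy,4),round(r,4),'world',O+cx*ex+cy*ey, 'ext',p.min(0),p.max(0))
pl=(img.max(2)<100)&(img.min(2)>40)&(np.abs(Z-.023)<.006)&(np.abs(S[...,0]+.03)<.08)&(S[...,1]>-.14)&(S[...,1]<.1)
for s in (-1,1):
    q=S[pl&((S[...,0]+.03)*s>.035)]
    if len(q)>10:
        l=cv2.fitLine(q.astype(np.float32),cv2.DIST_HUBER,0,.01,.01).ravel();print('strip',s,len(q),np.median(q[:,0]),'tilt',np.degrees(np.arctan(l[0]/l[1])))
st=(np.abs(Z-.035)<.005)&(img.max(2)<110)&(np.abs(S[...,0]+.03)<.06)&(S[...,1]>.09)&(S[...,1]<.17)
q=S[st];print('stop',len(q),np.percentile(q,[2,98],axis=0) if len(q) else '')
E
python3 ring.py
```

```text
ring stand frame 305 -0.0307 -0.0488 0.0455 world [0.54391962 0.01111141] ext [-0.07372399 -0.0942194 ] [ 0.01340231 -0.00468329]
strip -1 237 -0.08278056689880374 tilt 0.157406
strip 1 199 0.02004892215398883 tilt -0.2484388
stop 117 [[-0.06962439  0.11628477]
 [ 0.0065584   0.13507824]]
```

servo_tool --moves "0.018 -0.02 0 0.066 -0.04 0.04 1;0 0 0 0 0 0 1;0 0 0.04 0 0 0 1;0 0 0.04 0 0 0 1;0 0 0.04 0 0 0 1;0 0 0.03 0 0 0 1;0 0 0.02 0 0 0 1;0 0 0 0 0 0 1;0 0 0 0 0 0 1"

```text
time_s: 8.58
tool_pos: [0.5557, -0.0521, 0.0988]
tool_rot: [-179.9, 0.9, -172.7]
force: [-0.3, -0.2, 0.7]
grip_width: 0.0003
```

```bash
cat > st.py <<'E'
from h import *
O=np.array([.569,.063]);a=np.radians(6.35)
ex=np.array([np.cos(a),np.sin(a)]);ey=np.array([-ex[1],ex[0]])
o=env.get_obs();p=np.array(o['tool_pos']);print('stand',((p[:2]-O)@ex).round(4),((p[:2]-O)@ey).round(4),p[2].round(4),np.round(o['tool_rot'],1),np.round(o['force'],1),o['time_s'])
E
python3 st.py
```

```text
stand -0.0259 -0.1129 0.0988 [-179.9    0.9 -172.7] [-0.3 -0.2  0.7] 8.5833
```

servo_tool --moves "0.005 -0.012 0 0 0.03 0.035 1;0 0 0 0 0 0 1;0 0 0.02 0 0 0 1;0 0 0.02 0 0 0 1;0 0 0 0 0 0 1;0 0 0 0 0 0 1"

```text
time_s: 9.08
tool_pos: [0.5604, -0.0665, 0.0696]
tool_rot: [-179.7, 1.0, -173.9]
force: [0.6, 0.5, 0.3]
grip_width: 0.0007
```

```bash
python3 st.py
```

```text
stand -0.0228 -0.1278 0.0696 [-179.7    1.  -173.9] [0.6 0.5 0.3] 9.0833
```

servo_tool --moves "0.008 0.002 0 0 0.035 0 1;0 0 0 0 0 0 1;0.003 0 0.015 0 0 0 1;0.002 0 0.012 0 0 0 1;0 0 0 0 0 0 1;0 0 0 0 0 0 1"

```text
time_s: 9.58
tool_pos: [0.5516, -0.0668, 0.05]
tool_rot: [-179.5, 0.6, -173.9]
force: [0.6, -0.5, 0.7]
grip_width: 0.0004
```

```bash
python3 st.py;python3 look.py s10
```

```text
stand -0.0317 -0.127 0.05 [-179.5    0.6 -173.9] [ 0.6 -0.5  0.7] 9.5833
n 584 slope deg 124.39951 far 0.16086148228422714 0.1576157237003811
9.6333 [  7.9  16.1  -4.5 108.5   1.9  54.8  98.6] [ 0.5515 -0.0667  0.0499] [-179.5    0.6 -173.9] [-0.   0.  -0.2]
```

View pics/s10.png

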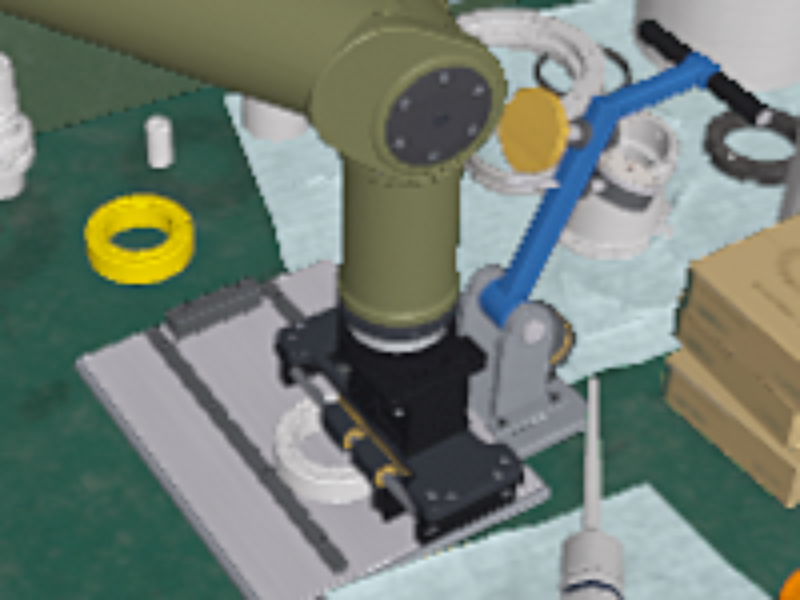

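servo_tool --moves "0 0 0.01 0 0 0 1;0 0 0.008 0 0 0 1;0 0 0 0 0 0 1;0 0 0 0 0 0 1"

```text
time_s: 9.97
tool_pos: [0.5529, -0.0668, 0.0315]
tool_rot: [-179.5, 0.7, -173.9]
force: [0.2, -0.8, 0.2]
grip_width: 0.0001
```

```bash
python3 st.py
```

```text
stand -0.0303 -0.1273 0.0315 [-179.5    0.7 -173.9] [ 0.2 -0.8  0.2] 9.9667
```

servo_tool --moves "0 0.008 0 0 0 0 1;0 0.008 0 0 0 0 1;0 0.008 0 0 0 0 1;0 0.008 0 0 0 0 1;0 0.008 0 0 0 0 1;0 0 0 0 0 0 1"

```text
time_s: 10.47
tool_pos: [0.5485, -0.0238, 0.0314]
tool_rot: [-179.4, 0.7, -173.9]
force: [0.1, 0.6, -0.1]
grip_width: 0.0003
```

```bash
python3 st.py; python3 look.py s11; python3 ring.py
```

```text
stand -0.03 -0.084 0.0314 [-179.4    0.7 -173.9] [ 0.1  0.6 -0.1] 10.4667
n 586 slope deg 127.16145 far 0.16441349337219946 0.1542792265236351
10.5167 [  4.5  16.8  -5.7 110.2   2.7  52.3  93.5] [ 0.5486 -0.0245  0.0314] [-179.4    0.7 -173.9] [ 0.2 -0.2  0.5]
ring stand frame 123 -0.038 -0.0306 0.0439 world [0.53463689 0.02840348] ext [-0.07444044 -0.07408751] [-0.03325788  0.01292021]
strip -1 237 -0.0831913508628363 tilt 0.05085508
strip 1 17 0.01913046322754424 tilt 1.8483833
stop 113 [[-0.06950848  0.11509999]
 [ 0.00589298  0.13564281]]
```

View pics/s11.png

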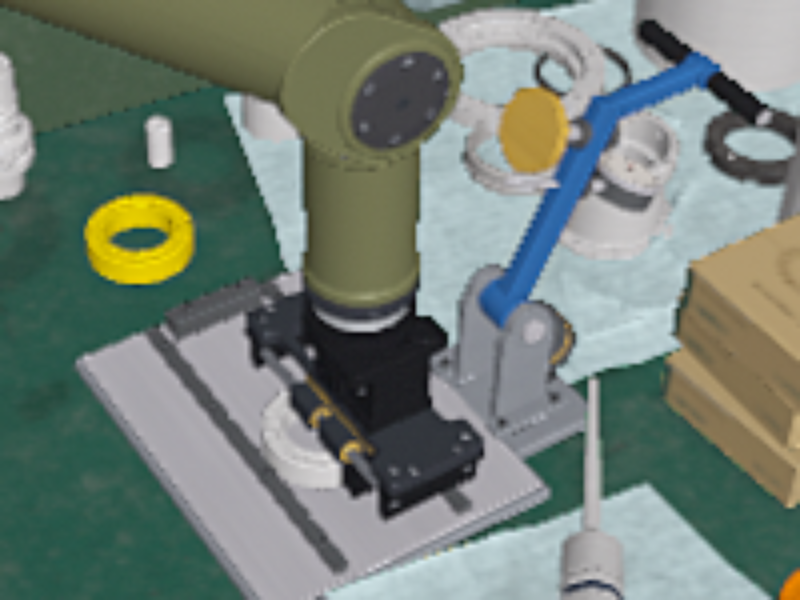

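servo_tool --moves "0 0.008 0 0 0 0 1;0 0.008 0 0 0 0 1;0 0.008 0 0 0 0 1;0 0.008 0 0 0 0 1;0 0.008 0 0 0 0 1;0 0.008 0 0 0 0 1;0 0.008 0 0 0 0 1;0 0.008 0 0 0 0 1;0 0.006 0 0 0 0 1;0 0 0 0 0 0 1"

```text
time_s: 11.4
tool_pos: [0.5421, 0.0475, 0.0315]
tool_rot: [-179.2, 0.9, -174.2]
force: [0.5, -0.1, 0.1]
grip_width: 0.0005
```

```bash
python3 st.py
```

```text
stand -0.0284 -0.0124 0.0315 [-179.2    0.9 -174.2] [ 0.5 -0.1  0.1] 11.4
```

servo_tool --moves "0.001 0.006 0 0 0 0 1;0 0.005 0 0 0 0 1;0 0.005 0 0 0 0 1;0 0.005 0 0 0 0 1;0 0.004 0 0 0 0 1;0 0.004 0 0 0 0 1"

```text
time_s: 11.9
tool_pos: [0.5383, 0.0774, 0.0313]
tool_rot: [-179.1, 0.9, -174.3]
force: [1.1, -2.7, 1.4]
grip_width: 0.0003
```

```bash
python3 st.py
```

```text
stand -0.0289 0.0177 0.0313 [-179.1    0.9 -174.3] [ 1.1 -2.7  1.4] 11.9
```

servo_tool --moves "0 0.003 0 0 0 0 1;0 0.003 0 0 0 0 1;0 0.003 0 0 0 0 1"

```text
time_s: 12.15
tool_pos: [0.538, 0.0826, 0.0313]
tool_rot: [-178.7, 0.9, -174.3]
force: [1.2, -10.8, 2.8]
grip_width: 0.0006
```

```bash
python3 st.py
```

```text
stand -0.0286 0.0229 0.0313 [-178.7    0.9 -174.3] [  1.2 -10.8   2.8] 12.15
```

servo_tool --moves "0 0.003 0 0 0 0 1;0 0.002 0 0 0 0 1;0 0.001 0 0 0 0 1"

```text
time_s: 12.4
tool_pos: [0.538, 0.0822, 0.0314]
tool_rot: [-178.3, 0.9, -174.6]
force: [0.8, -3.4, 1.8]
grip_width: 0.0002
```

servo_tool --moves "0 -0.003 0 0 0 0 1;0 -0.008 0 0 0 0 1;0 -0.015 0 0 0 0 1;0 -0.015 0 0 0 0 1;0 0 -0.03 0 0 0 1;0 0 -0.04 0 0 0 1;0 0 -0.04 0 0 0 1;0 -0.03 -0.03 0 0 0 1;0.03 -0.03 -0.02 0 0 0 1;0.03 -0.03 0 0 0 0 1;0.03 -0.03 0 0 0 0 1;0.02 -0.03 0 0 0 0 1;0 0 0 0 0 0 1"

```text
time_s: 13.48
tool_pos: [0.4399, -0.1095, 0.1967]
tool_rot: [-179.3, 0.5, -173.5]
force: [-0.2, -0.9, -0.4]
grip_width: 0.0007
```

```bash
python3 st.py; python3 look.py s12; python3 ring.py
python3 - <<'E'
from h import *
c=cam('top');save(c,'top12.png')
E
```

```text
stand -0.1474 -0.1572 0.1967 [-179.3    0.5 -173.5] [-0.2 -0.9 -0.4] 13.4833
n 584 slope deg 127.057724 far 0.1619421262652873 0.15660064646594238
13.5333 [  9.5  -4.7   0.3 113.    0.5  71.  106.3] [ 0.4413 -0.1063  0.1967] [-179.4    0.5 -173.4] [ 0.6  0.7 -0.2]
ring stand frame 1 -0.0601 0.1046 0.0001 world [0.4977014 0.1602687] ext [-0.06010309  0.10455769] [-0.06010309  0.10455769]
strip -1 200 -0.08389395560628174 tilt -0.32959512
strip 1 91 0.019789147383491863 tilt 1.3117422
stop 15 [[-0.06223425  0.11731494]
 [-0.0523754   0.13585416]]
```

View pics/s12.png

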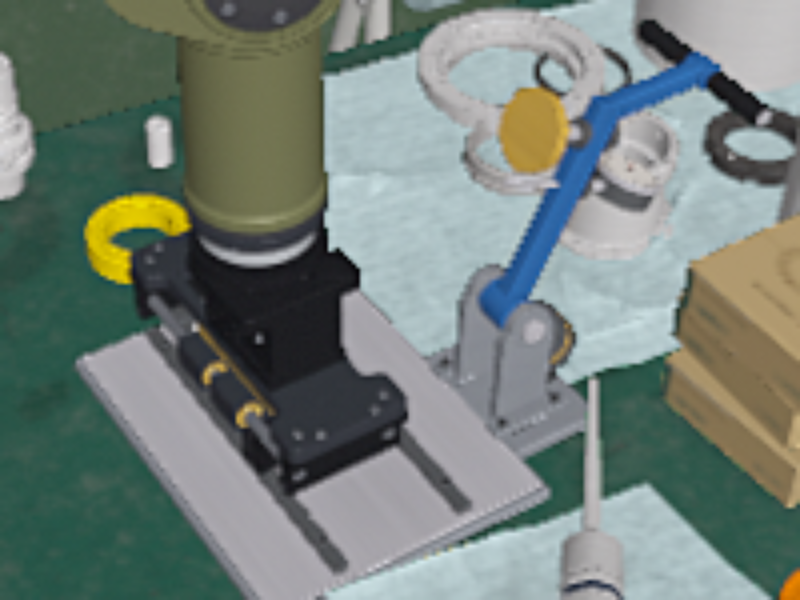

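View pics/top12.png

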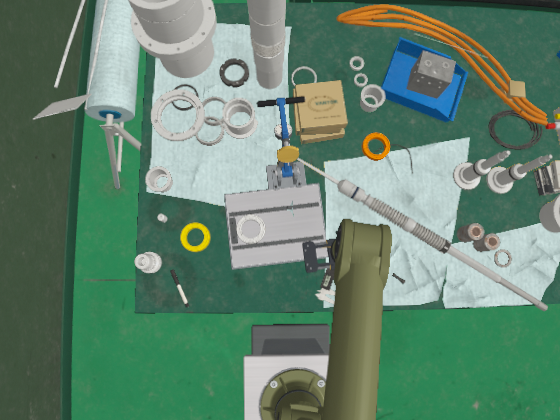

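```bash
sed "s/cam('scene')/cam('top')/" ring.py > ringt.py; python3 ringt.py
python3 - <<'E'
from h import *
a=cv2.imread('pics/top12.png')[180:275,220:330];cv2.imwrite('pics/ct12.png',cv2.resize(a,None,fx=6,fy=6,interpolation=2))
E
```

```text
ring stand frame 296 -0.032 0.0765 0.044 world [0.52872331 0.13553569] ext [-0.07504685  0.03403786] [0.01107669 0.11950773]
strip -1 124 -0.08076672978355443 tilt -0.07797094
strip 1 152 0.022193114754335656 tilt -0.29390052
stop 131 [[-0.0660694   0.12081167]
 [ 0.006987    0.13676725]]
```

View pics/ct12.png

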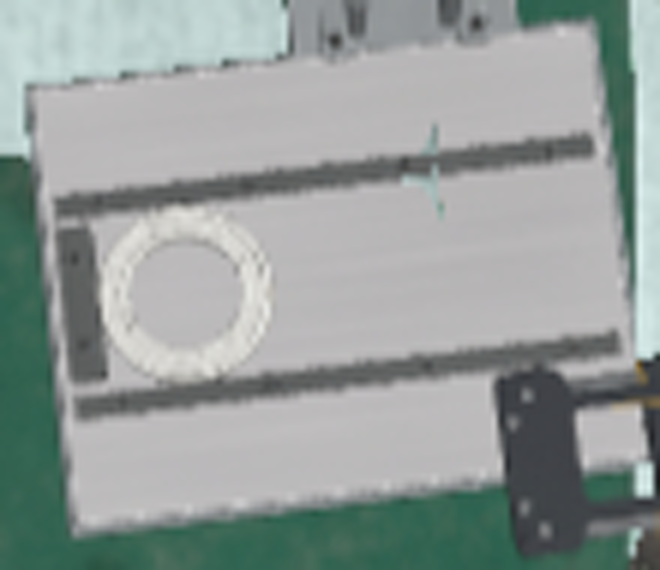

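servo_tool --moves "0 -0.03 -0.03 0 0 0 1;0 -0.035 -0.03 0 0 0 1;0 -0.035 -0.02 0 0 0 1;0 -0.035 0 0 0 0 1;0 -0.035 0 0 0 0 1;0 -0.035 0 0 0 0 1;0 0 0 0 0 0 1;0 0 0 0 0 0 1"

```text
time_s: 14.35
tool_pos: [0.4822, -0.2955, 0.2754]
tool_rot: [-179.7, 0.2, -170.8]
force: [0.4, 0.3, -0.7]
grip_width: 0.0005
```

```bash
python3 st.py; python3 look.py s13; python3 ring.py
python3 - <<'E'
from h import *
c=cam('scene');save(c,'scene13.png')
a=c['img'][170:260,205:315][...,::-1];cv2.imwrite('pics/cs13.png',cv2.resize(a,None,fx=7,fy=6.5,interpolation=2))
E
```

```text
stand -0.126 -0.3467 0.2754 [-179.7    0.2 -170.8] [ 0.4  0.3 -0.7] 14.35
n 134 slope deg 177.82822 far 0.16104761872519585 0.15744088085941008
14.4 [ 18.6   6.7  11.1  92.6  -1.1  80.6 129. ] [ 0.4818 -0.2957  0.2751] [-1.797e+02  1.000e-01 -1.708e+02] [ 0.5 -0.5  0. ]
ring stand frame 265 -0.0329 0.0743 0.0473 world [0.52805366 0.13324534] ext [-0.0754338   0.02860198] [0.00953351 0.11873474]
strip -1 228 -0.08279083513509991 tilt 0.27830037
strip 1 34 0.021793815031323126 tilt -1.1799126
stop 95 [[-0.06990153  0.11764563]
 [ 0.0066692   0.13575975]]
```

View pics/cs13.png

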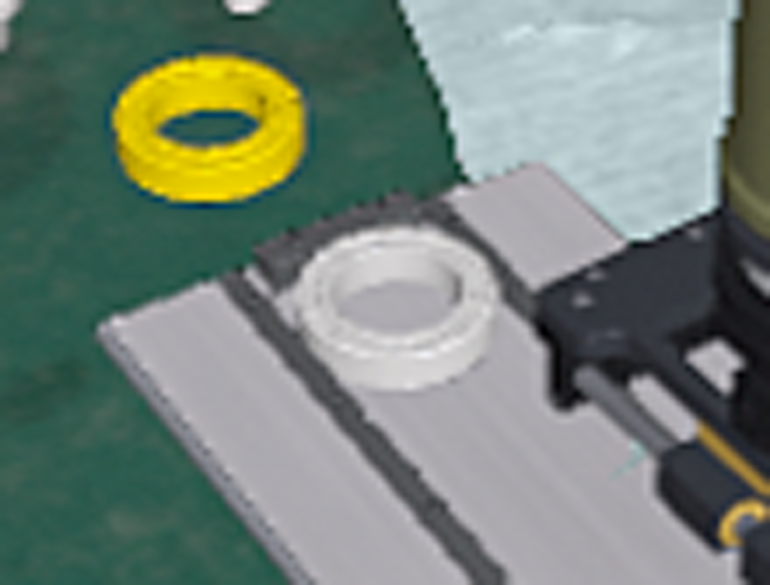

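View pics/scene13.png

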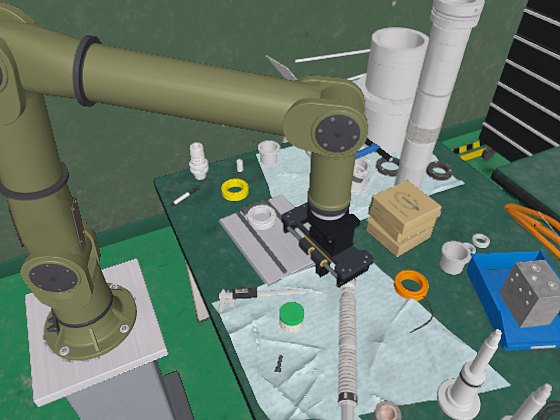

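```bash
python3 -c "
from cell import env
print(env.sign_off())"
```

```text
the job is handed in; nothing more can be done
None
```

I raised the loading arm, pushed the bearing to the end stop and handed the job in at about 14.5 s, with the robot touching nothing.

- **Loading arm:** I pushed the crossbar up with closed fingers until it was well past its balance point. It then carried on by itself and stayed at rest leaning back. It still stood there, about 2.0 rad by my rough fit, when last seen after the bearing push. In the final picture the robot partly hid it.
- **First try on the crossbar:** This failed. The fingers tilted and pressed the bar instead of lifting it, with about 35 N on the tool. I backed off, tilted the tool so the tips went under the bar, and the second try worked. The bearing did not move during this.
- **Bearing:** Only after the arm was parked, I pushed the bearing along the channel with the closed fingertips. The force rose to about 11 N and the bearing would go no further.
- **Last checks:** The top view puts the bearing 76.5 mm along the stand, against the nominal 77 mm at the stop, and it shows less than 1 mm between ring and stop. The scene view gave 74.3 mm, but its circle came out too large there, so I trusted the top view and the contact force. The ring lies flat.
- **Bystanders:** In the last pictures the grease pot, cap screw, dowel and marker look unmoved. I judged this by eye and did not measure it.

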